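Lock the seedling tray open with its pin

ROBOT

A 7-joint arm with a two-finger parallel gripper is mounted at the origin on the work surface. World frame = base frame: x ahead of the robot, y to its left, z up, the work surface at z = 0. Lengths are in m, angles in rad, forces in N, time in s.
With the tool pointing down it reaches from about 0.4 to 0.85 m from the base axis. Payload 4.5 kg.
Tool frame: the origin (TCP) lies at the very end of the fingers, on their centre line; the grasp point (between the pads) lies 19 mm behind it; z points along the fingers, y is the line along which they close (so a half turn about z gives the same grasp; the last joint's range is limited). The gripper opens to 88 mm and grips with 3 to 60 N. Pads are 18 mm wide; open, the fingers measure 123 mm over their backs; the gripper's body (75 mm by 187 mm) begins 45 mm behind the grasp point.
Start: joints at [1.304, 0.689, -0.195, 1.565, 0.157, 0.902, -0.215], TCP at [0.185, -0.597, 0.239] pointing down, gripper open.
Joint ranges: [-3.01, 3.01], [-0.46, 2.08], [-1.47, 1.51], [0.13, 2.56], [-1, 4.14], [0.04, 2.09], [-2.66, 2.66]. Speed limits (rad/s): [2.57, 2.57, 3.14, 3.14, 3.14, 3.14, 3.14].

INTERFACE

Orientations are given as a unit quaternion [x, y, z, w].
In Python, from plant import r, optics gives the robot as it stands.
- The arm moves only by the tool servo_tool, never from a script. Its arguments are lists of equal length, an entry for each row: "translation": the shift along the tool's x, y, z in m, a list of three; "turn": the turn, a rotation vector about the tool's x, y, z in rad, a list of three. In form: {"translation": [[dx, dy, dz], ...], "turn": [[rx, ry, rz], ...]}. A call has 1 to 10 rows; each row shifts and turns the commanded pose from where the row before left it, along the tool's axes as they then stand; what a row does not reach is not made up. A row lasts 1/8 s, in which the tool goes at most 62.5 mm and 10.7 degrees, less where a joint would pass 70% of its speed; a pose out of reach is approached as far as the arm can. A call is refused whole if a number of a shift passes 0.0625 or a number of a turn 0.188, either way. A call with a gripper value outside its range is refused whole. "grip" is the opening, from 0 (shut) to 1 (fully open), set as the call begins (left out, the last holds). The fingers move at their own pace and stop on an object; "grip_force" is the grip in N (left out, the last holds). Time passes only in rows, so rows that do not move let the fingers close. It gives the time, the measured TCP pose, the force, the opening and the grip force at its end, in the units of the state.
- r.get_state(): the state, without advancing time (a new reading comes with each control period).
- optics.snapshot(name): name is "scene" or "top" or "wrist"; returns a dict with "img" (480x640x3 uint8, red, green, blue), "z_map" (480x640 float32, m along the optical axis (not along the pixel's ray), 0 where there is no reading), "mtx" (3x3 intrinsics, pixels), "R" (3x3) and "t" (3): a world point X has camera coordinates R X + t. Camera axes: x right, y down, z forward; pixel columns grow to the right and rows downward; lengths in m; the calibration is good to about 2 mm. The wrist camera is an equidistant fisheye: a pixel r from the principal point sees the ray r / f radians off the axis. A picture is of the moment at which its call begins.
- r.finish_job(): hands the job in; it is judged then, once.
The state is a dict: "clock": time; "q": joint angles; "qd": joint speeds; "joint_torque": joint torques, N m; "tool_pos": TCP position; "eef_rot": TCP orientation; "contact_force": force on the tool from outside, world axes, zero at the start; "moment": the same for the moment, N m; "opening": opening from 0.0 (shut) to 1.0 (fully open); "finger_force": force on a finger pad.
Only numpy, scipy, OpenCV 4.12 (cv2) and the standard library are available. Lean on these libraries where they do the work, as an engineer would, in place of code of your own. Each camera call takes 0.05 s, during which the arm holds its last target. There are 200 camera calls.

TASK

Pull the seedling tray out of the grey drawer unit to its stop, so that its steel eye comes under the eye fixed on top of the unit. Then lift the wooden-handled locking pin out of its block, thread it down through the upper eye and on through the tray's eye, and finish still holding it there in the gripper: tip showing below the lower eye, handle held clear above the upper eye, so that a colleague can fit the clip. Leave the two pots and the bottle standing where they are.

Things in the scene. Friction and masses are not known exactly. Their poses are not given: they have to be found in the camera images.
- tray (a joint): travel of the deep black seedling tray in the grey drawer unit: 0 is shut, 0.14 m is fully out at its rigid stop; it starts 0 to 0.03 out, slides level along the unit's own -x and stays where it is left (needs about 2 to 4 N to slide)
- tray_handle (a point): middle of the tray's pull handle: a horizontal round steel bar 10 mm thick and 90 mm long, along the unit's y, 115 mm above the bench; 40 mm are free between it and the tray's front panel (top edge 120 mm above the bench). Axes as for unit; it moves with the tray along the unit's -x
- unit: grey drawer unit fixed on the bench, 280 deep x 250 wide x 140 mm high. Origin: middle of the lower edge of its front, at bench level; its x points into the unit, -x is the way the tray comes out, y to the left seen from the robot, z up
- eye_upper (a point): fixed upper eye: an upright 18 mm hole through a steel strap 18 mm thick and 40 mm wide, bolted on the unit's top and reaching 55 mm out in front of it. This point is the centre of the hole's top mouth, 158 mm above the bench, 35 mm in front of the unit's front, 80 mm to its left (unit y = +0.08). Axes as for unit
- eye_lower (a point): lower eye: an upright 18 mm hole through a steel lug 16 mm thick inside the tray on its left wall. This point is the centre of the hole's top mouth, 106 mm above the bench; it moves with the tray and is straight under the upper eye (underside of the strap 34 mm above it) when the tray is at its stop. Under the lug 50 mm are free to the tray's floor. Axes as for unit
- pin: loose locking pin, 155 mm long, 160 g or somewhat more or less: a 14 mm round steel rod of 110 mm, its tip tapered over 7 mm to 9 mm, and on top a square wooden handle 24 x 24 x 45 mm. Origin: centre of the tip's end; z runs up the rod to the handle, whose middle is at z = 132.5 mm and whose flat sides face its x and y. It starts upright in the block, its tip 10 mm above the bench
- block: wooden block fixed on the bench, 80 x 80 x 70 mm, with an upright 17 mm hole 60 mm deep in the middle of its top, in which the pin stands. Origin: centre of its underside. It stands on the left or on the right of the unit
- pot_a: loose violet pot with a seedling, 94 mm wide, 85 mm high, on the other side from the block; leave it. Origin: centre of its underside
- pot_b: loose violet pot with a seedling, 80 mm wide, 75 mm high, right of the unit; leave it. Origin: centre of its underside
- bottle: loose white bottle, 60 mm wide, 160 mm high, left of the unit; leave it. Origin: centre of its underside
Not all that is in view belongs to the job. Of the things like the pin, leave any that is blue; of the rest the larger one is meant.

How it is judged:
By the outcome, as a careful person would: the job done as asked, in the order asked, and still so for the second after the job is handed in, while the arm keeps its last pose, push and grip.
It also fails if it takes over 67 s, if anything falls off the work surface, if the arm or the gripper's body presses on something with over 40 N, if the wrist force passes 120 N, or if a joint passes its speed limit or range.

## Working session

There is one attempt and no reset: what is moved stays moved. The work goes in short steps, Python scripts to look and compute and a tool call to move; the robot and the scene stay as the last step left them, time stands still between calls to the robot, and variables do not carry over. Pictures are saved under pics/ and viewed, at most 10 in all, crops included, and the job is handed in when it is done.

Besides the shell and the picture viewer there is one more tool, called after ">>>" by a JSON object that holds its "fn" and its "kwargs". servo_tool: Moves the arm, as the interface text tells. Its arguments: {"type":"object","properties":{"translation":{"type":"array"},"turn":{"type":"array"},"grip":{"type":"number"},"grip_force":{"type":"number"}},"required":["translation","turn"]}

```bash
ls; mkdir -p pics
cat > h.py <<'E'
import numpy as np, cv2
from scipy.spatial.transform import Rotation as Rn
from plant import r, optics
def snap(n, save=None):
    s=optics.snapshot(n); np.savez('last_%s.npz'%n, **s)
    if save: cv2.imwrite('pics/%s.png'%save, s['img'][:,:,::-1])
    return s
def load(n): return dict(np.load('last_%s.npz'%n))
def world(s,u,v,z=None):
    "pinhole pixel + depth map -> world"
    z=s['z_map'][int(v),int(u)] if z is None else z
    return s['R'].T@(z*np.linalg.inv(s['mtx'])@[u,v,1]-s['t'])
def cloud(s):
    v,u=np.mgrid[:480,:640]; z=s['z_map']
    p=np.stack([u*z,v*z,z],-1)@np.linalg.inv(s['mtx']).T
    return (p-s['t'])@s['R']
E
python3 - <<'E'
from h import *
for n in('scene','top'):
    s=snap(n,n+'0'); print(n,s['mtx'].round(1).tolist(),(-s['R'].T@s['t']).round(3),s['R'][2].round(2))
a=r.get_state(); print({k:np.round(v,3).tolist() for k,v in a.items()})
E
```

```text
pics
scene [[571.6, 0.0, 317.4], [0.0, 571.6, 236.2], [0.0, 0.0, 1.0]] [1.099 0.844 0.787] [-0.43 -0.72 -0.55]
top [[538.3, 0.0, 314.3], [0.0, 538.3, 253.4], [0.0, 0.0, 1.0]] [0.492 0.007 1.209] [ 0.08 -0.03 -1.  ]
{'clock': 0.1, 'q': [1.304, 0.69, -0.195, 1.566, 0.157, 0.903, -0.215], 'qd': [-0.001, -0.001, -0.0, -0.002, 0.001, 0.001, -0.002], 'joint_torque': [-0.003, -52.85, -1.271, -15.384, -0.053, 0.002, 0.0], 'tool_pos': [0.185, -0.596, 0.238], 'eef_rot': [0.989, 0.15, -0.0, -0.001], 'contact_force': [-0.627, -0.291, -1.115], 'moment': [0.019, 0.012, 0.065], 'finger_force': 0.0, 'opening': 1.002}
```

View pics/scene0.png

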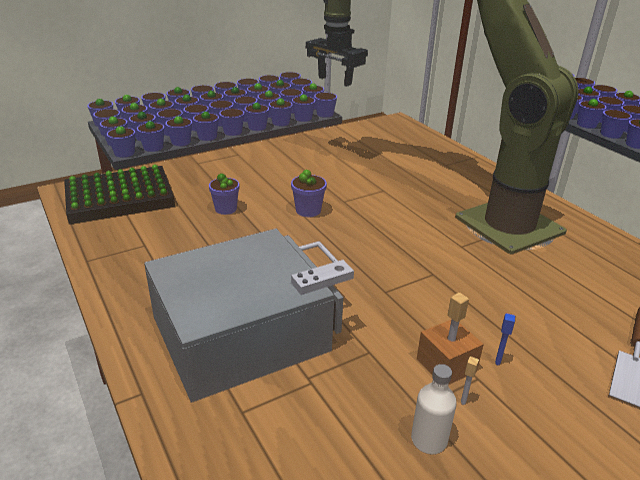

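View pics/top0.png

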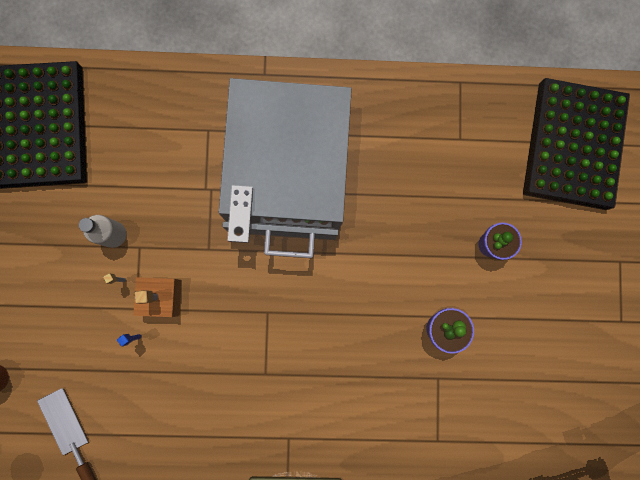

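The scene view shows three pin-like things: a wooden-handled one in the block (458,305), a blue one (507,325) and a small wooden-handled one (471,367). The blue one is excluded. Of the other two, the one in the block is larger, so it is the pin meant. In the top view the unit is at (285,150), the eye at (239,231), the tray handle at (289,253) and the block at (157,298). I'll enlarge crops to confirm and measure.

Run:
```python
from h import *
t=load('top'); s=load('scene')
def crop(a,u,v,w,h): return cv2.resize(a['img'][v:v+h,u:u+w,::-1],(400,300),interpolation=cv2.INTER_CUBIC)
im=np.vstack([np.hstack([crop(s,420,285,100,75),crop(s,275,235,100,75)]),np.hstack([crop(t,95,260,100,75),crop(t,220,190,100,75)])])
cv2.imwrite('pics/crops.png',im)
C=cloud(t)
m=(abs(C[...,2]-.14)<.006)&(C[...,0]>.4); m[:, :200]=0; m[:,400:]=0
P=C[m][:,:2].astype(np.float32); b=cv2.minAreaRect(P); print('unit top',b,cv2.boxPoints(b).round(3).tolist())
m=(abs(C[...,2]-.07)<.006); m[:,:125]=0; m[:,190:]=0; m[:270]=0;m[325:]=0
P=C[m][:,:2].astype(np.float32); b=cv2.minAreaRect(P); print('block',b)
print('handletop',world(t,141,297),world(s,458,300)); print('blue',world(t,123,341),'small',world(t,108,279),'bottle',world(t,87,226))
```

```text
unit top ((0.7637903094291687, 0.04059995710849762), (0.2506888806819916, 0.33573445677757263), 87.76355743408203) [[0.5910000205039978, -0.07800000160932541], [0.9269999861717224, -0.09099999815225601], [0.9359999895095825, 0.1589999943971634], [0.6010000109672546, 0.1720000058412552]]
block ((0.4861106872558594, 0.30694466829299927), (0.08186902105808258, 0.08000436425209045), 89.24043273925781)
handletop [0.4854457  0.30606972 0.1644939 ] [0.4936221  0.31244352 0.16316256]
blue [0.39730584 0.34985552 0.1189858 ] small [0.51963017 0.39147401 0.10428789] bottle [0.61947682 0.41760087 0.16162699]
```

View pics/crops.png

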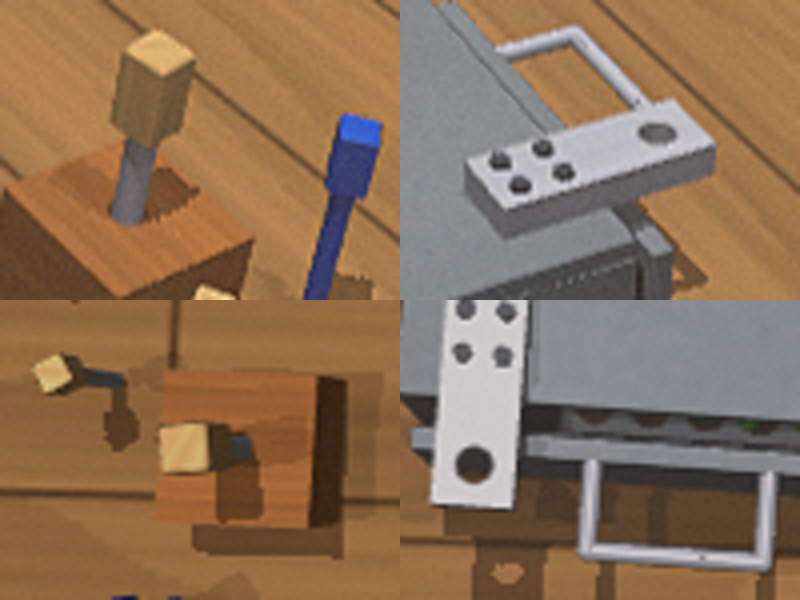

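The crops confirm it. The pin in the block is clearly the larger wooden-handled one; the small one stands loose at the crop's lower left and the blue one is beside it. Enlarged readings in the top view are: eye hole (238.1,230.6), handle bar ends (267.6,252.1) to (310.9,255.4), and pin handle top (140.9,296.6). In the scene view: eye (338.9,267.6), pin handle top centre (458.9,297.6), and the bar's right corner (318.4,242.1).

```bash
cat >> h.py <<'E'
def tri(*obs):
    A=np.zeros((3,3));b=np.zeros(3)
    for s,u,v in obs:
        c=-s['R'].T@s['t']; d=s['R'].T@np.linalg.inv(s['mtx'])@[u,v,1]; d/=np.linalg.norm(d); M=np.eye(3)-np.outer(d,d); A+=M;b+=M@c
    x=np.linalg.solve(A,b); return x
def at(s,u,v,z):
    c=-s['R'].T@s['t']; d=s['R'].T@np.linalg.inv(s['mtx'])@[u,v,1]; return c+d*(z-c[2])/d[2]
E
python3 - <<'E'
from h import *
t=load('top'); s=load('scene')
print('eye',tri((t,238.1,230.6),(s,338.9,267.6)),at(t,238.1,230.6,.158),at(s,338.9,267.6,.158))
print('pin',tri((t,140.9,296.6),(s,458.9,297.6)),at(t,140.9,296.6,.165),at(s,458.9,297.6,.165))
print('barR',tri((t,310.9,255.4),(s,318.4,242.1)),'bar',at(t,310.9,255.4,.115),at(t,267.6,252.1,.115))
C=cloud(t)
m=(abs(C[...,2]-.14)<.005)&(C[...,0]>.64); m[:, :200]=0; m[:,400:]=0
b=cv2.minAreaRect(C[m][:,:2].astype(np.float32)); print(b, cv2.boxPoints(b).tolist())
m=(abs(C[...,2]-.158)<.005)&(C[...,0]>.5); m[:, :200]=0; m[:,400:]=0
b=cv2.minAreaRect(C[m][:,:2].astype(np.float32)); print('strap',b, cv2.boxPoints(b).tolist())
E
```

```text
eye [0.61959516 0.12692967 0.15705499] [0.61988074 0.12654255 0.158     ] [0.61992938 0.12830456 0.158     ]
pin [0.48626161 0.30703248 0.16169933] [0.48620639 0.30615472 0.165     ] [0.4895885  0.30981831 0.165     ]
barR [ 0.57815846 -0.01792565  0.11609825] bar [ 0.57875741 -0.01829758  0.115     ] [0.58292084 0.06998537 0.115     ]
((0.7845994234085083, 0.03965185582637787), (0.2504022419452667, 0.2941041588783264), 87.77094268798828) [[0.6327889561653137, -0.07973499596118927], [0.9266706109046936, -0.09117405116558075], [0.9364098906517029, 0.159038707613945], [0.642528235912323, 0.1704777628183365]]
strap ((0.6541154384613037, 0.12452419102191925), (0.04029766842722893, 0.11085538566112518), 87.73894500732422) [[0.5979359745979309, 0.1065778061747551], [0.7087050080299377, 0.10220427811145782], [0.7102949023246765, 0.1424705684185028], [0.5995258688926697, 0.14684410393238068]]
```

>>> {"fn": "servo_tool", "kwargs": {"translation": [[0, 0, 0], [0, 0, 0], [0, 0, 0], [0, 0, 0], [0, 0, 0], [0, 0, 0], [0, 0, 0], [0, 0, 0]], "turn": [[0, 0, -0.154], [0, 0, -0.154], [0, 0, -0.154], [0, 0, -0.154], [0, 0, -0.154], [0, 0, -0.154], [0, 0, -0.154], [0, 0, -0.154]], "grip": 0.4}}

```text
clock: 1.1
tool_pos: [0.1849, -0.5967, 0.2382]
eef_rot: [0.719, 0.695, 0.0, -0.001]
contact_force: [0.4, -0.5, -0.5]
opening: 0.403
finger_force: 0.0
```

>>> {"fn": "servo_tool", "kwargs": {"translation": [[0.045, 0.0268, 0], [0.045, 0.0268, 0], [0.045, 0.0268, 0], [0.045, 0.0268, 0], [0.045, 0.0268, 0], [0.045, 0.0268, 0], [0.045, 0.0268, 0], [0.045, 0.0268, 0], [0.045, 0.0268, 0], [0.045, 0.0268, 0]], "turn": [[0, 0, 0], [0, 0, 0], [0, 0, 0], [0, 0, 0], [0, 0, 0], [0, 0, 0], [0, 0, 0], [0, 0, 0], [0, 0, 0], [0, 0, 0.005]]}}

```text
clock: 2.35
tool_pos: [0.4706, -0.1561, 0.2385]
eef_rot: [0.722, 0.692, -0.0, -0.0]
contact_force: [0.4, -0.9, 0.1]
opening: 0.399
finger_force: 0.0
```

>>> {"fn": "servo_tool", "kwargs": {"translation": [[0.045, 0.0268, 0], [0.045, 0.0268, 0], [0.045, 0.0268, 0], [0.045, 0.0268, 0], [0, 0, 0], [0, 0, 0]], "turn": [[0, 0, 0], [0, 0, 0], [0, 0, 0], [0, 0, 0], [0, 0, 0], [0, 0, 0]], "grip": 0.36}}

```text
clock: 3.1
tool_pos: [0.5842, 0.0169, 0.2381]
eef_rot: [0.722, 0.692, -0.001, -0.0]
contact_force: [0.1, -0.7, 0.5]
opening: 0.36
finger_force: 0.0
```

Run:
```python
from h import *
a=r.get_state(); s=snap('wrist','w1'); print(np.round(a['tool_pos'],4),a['eef_rot'],np.round(a['q'],2))
print(s['mtx'].round(1).tolist(),(-s['R'].T@s['t']).round(4),s['R'].round(3).tolist())
```

```text
[0.5842 0.0169 0.2381] [ 7.22214066e-01  6.91668782e-01 -1.06179447e-03 -1.04853096e-04] [ 0.17  0.67 -0.48  1.68  0.37  0.89 -0.51]
[[371.6, 0.0, 324.1], [0.0, 371.6, 239.1], [0.0, 0.0, 1.0]] [0.5882 0.0952 0.3837] [[0.999, -0.042, -0.002], [-0.04, -0.952, 0.304], [-0.014, -0.304, -0.953]]
```

View pics/w1.png

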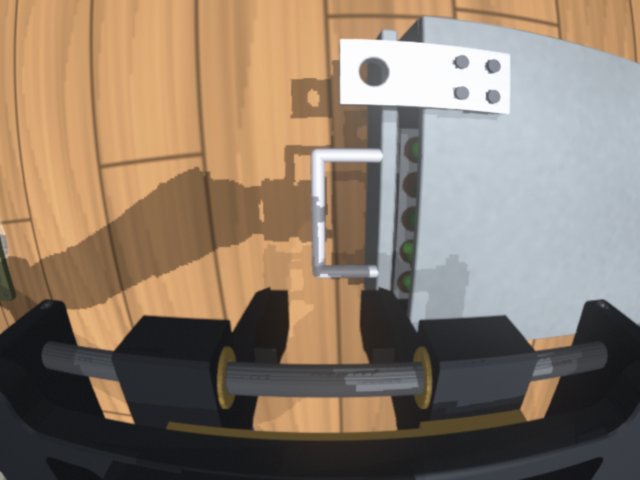

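The wrist view shows the bar at column 319 from row 156 to row 272, the upper eye at (374,72), and the open fingers below the bar. I'll turn these pixels into positions with the fisheye model.

```bash
cat >> h.py <<'E'
def ray(s,u,v):
    K=s['mtx']; x=(u-K[0,2])/K[0,0]; y=(v-K[1,2])/K[1,1]; th=np.hypot(x,y); k=np.sin(th)/max(th,1e-9)
    return s['R'].T@np.array([x*k,y*k,np.cos(th)])
def wat(s,u,v,z):
    c=-s['R'].T@s['t']; d=ray(s,u,v); return c+d*(z-c[2])/d[2]
E
python3 - <<'E'
from h import *
s=load('wrist')
for p in((319,156),(319,272),(319,214)): print(wat(s,*p,.115))
print('eye',wat(s,374,72,.158))
E
```

```text
[0.5831011  0.07239823 0.115     ]
[ 0.57897758 -0.01732173  0.115     ]
[0.58115042 0.02927612 0.115     ]
eye [0.61890414 0.12646793 0.158     ]
```

>>> {"fn": "servo_tool", "kwargs": {"translation": [[0.005, -0.0017, 0.01], [0.004, -0.0015, 0.02], [0, 0, 0.03], [0, 0, 0.03], [0, 0, 0.024], [0, 0, 0.016], [0, 0, 0.008], [0, 0, 0], [0, 0, 0]], "turn": [[0, 0, 0], [0, 0, 0], [0, 0, 0], [0, 0, 0], [0, 0, 0], [0, 0, 0], [0, 0, 0], [0, 0, 0], [0, 0, 0]]}}

```text
clock: 4.28
tool_pos: [0.5827, 0.027, 0.1015]
eef_rot: [0.722, 0.692, 0.001, 0.0]
contact_force: [-0.9, -1.1, 0.0]
opening: 0.357
finger_force: 0.0
```

>>> {"fn": "servo_tool", "kwargs": {"translation": [[0, 0, 0], [0, 0, 0], [0, 0, 0], [0, 0, 0], [0, 0, 0], [0, 0, 0]], "turn": [[0, 0, 0], [0, 0, 0], [0, 0, 0], [0, 0, 0], [0, 0, 0], [0, 0, 0]], "grip": 0, "grip_force": 30}}

```text
clock: 5.03
tool_pos: [0.5822, 0.0269, 0.1009]
eef_rot: [0.722, 0.692, 0.0, 0.0]
contact_force: [-2.3, 1.0, 5.5]
opening: 0.099
finger_force: 30.0
```

>>> {"fn": "servo_tool", "kwargs": {"translation": [[0, -0.005, 0], [0, -0.01, 0], [0, -0.014, 0], [0, -0.014, 0], [0, -0.014, 0], [0, -0.014, 0], [0, -0.014, 0], [0, -0.01, 0], [0, -0.005, 0], [0, 0, 0]], "turn": [[0, 0, 0], [0, 0, 0], [0, 0, 0], [0, 0, 0], [0, 0, 0], [0, 0, 0], [0, 0, 0], [0, 0, 0], [0, 0, 0], [0, 0, 0]]}}

```text
clock: 6.28
tool_pos: [0.4811, 0.0309, 0.1009]
eef_rot: [0.722, 0.692, -0.001, -0.0]
contact_force: [-1.6, -1.4, 8.6]
opening: 0.102
finger_force: 30.0
```

>>> {"fn": "servo_tool", "kwargs": {"translation": [[0, -0.004, 0], [0, -0.004, 0], [0, -0.004, 0], [0, -0.003, 0], [0, 0, 0]], "turn": [[0, 0, 0], [0, 0, 0], [0, 0, 0], [0, 0, 0], [0, 0, 0]]}}

```text
clock: 6.9
tool_pos: [0.467, 0.0315, 0.1009]
eef_rot: [0.722, 0.692, -0.0, 0.0]
contact_force: [0.5, -3.2, 7.0]
opening: 0.101
finger_force: 30.0
```

>>> {"fn": "servo_tool", "kwargs": {"translation": [[0, -0.003, 0], [0, -0.003, 0], [0, -0.003, 0], [0, -0.002, 0], [0, 0, 0]], "turn": [[0, 0, 0], [0, 0, 0], [0, 0, 0], [0, 0, 0], [0, 0, 0]]}}

```text
clock: 7.52
tool_pos: [0.4562, 0.0318, 0.1009]
eef_rot: [0.722, 0.692, -0.0, 0.0]
contact_force: [-0.2, -2.7, 6.9]
opening: 0.101
finger_force: 30.0
```

>>> {"fn": "servo_tool", "kwargs": {"translation": [[0, -0.0015, 0], [0, -0.0015, 0], [0, -0.0015, 0], [0, 0, 0]], "turn": [[0, 0, 0], [0, 0, 0], [0, 0, 0], [0, 0, 0]]}}

```text
clock: 8.02
tool_pos: [0.4526, 0.032, 0.1009]
eef_rot: [0.722, 0.691, 0.0, 0.001]
contact_force: [2.7, -3.5, 4.9]
opening: 0.106
finger_force: 30.0
```

>>> {"fn": "servo_tool", "kwargs": {"translation": [[0, -0.0015, 0], [0, -0.0015, 0], [0, 0, 0]], "turn": [[0, 0, 0], [0, 0, 0], [0, 0, 0]]}}

```text
clock: 8.4
tool_pos: [0.4526, 0.0321, 0.1009]
eef_rot: [0.723, 0.691, 0.002, 0.002]
contact_force: [9.2, -5.6, -0.2]
opening: 0.098
finger_force: 30.0
```

>>> {"fn": "servo_tool", "kwargs": {"translation": [[0, -0.0015, 0], [0, -0.0015, 0], [0, 0, 0]], "turn": [[0, 0, 0], [0, 0, 0], [0, 0, 0]]}}

```text
clock: 8.78
tool_pos: [0.4526, 0.0321, 0.101]
eef_rot: [0.723, 0.69, 0.004, 0.003]
contact_force: [15.6, -7.2, -5.8]
opening: 0.103
finger_force: 30.0
```

Run:
```python
from h import *
t=snap('top'); s=load('top')
im=cv2.resize(t['img'][200:350,200:360,::-1],(640,600),interpolation=cv2.INTER_CUBIC)
cv2.imwrite('pics/top1.png',im)
```

```text
(no output)
```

View pics/top1.png

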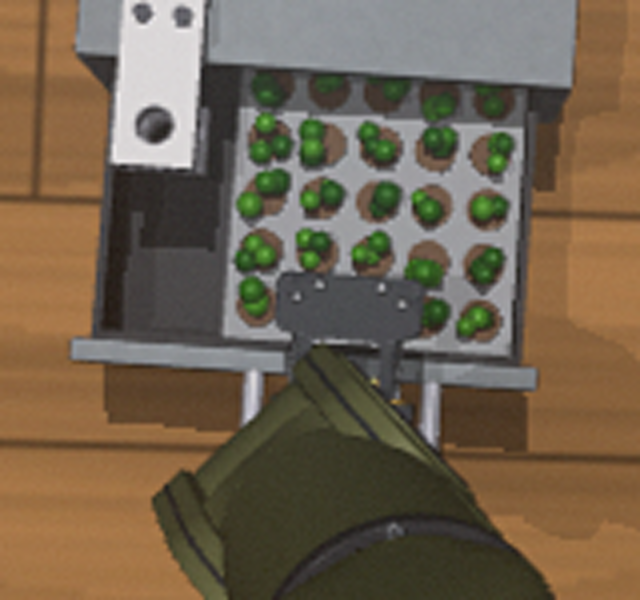

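The tray is at its rigid stop: the position held at 0.4526 while the force rose, and the top view shows it fully out, with the eye (155,125 in the crop) over the lug. Next I relieve the push, release, rise and go to look at the pin.

>>> {"fn": "servo_tool", "kwargs": {"translation": [[0, 0.003, 0], [0, 0.003, 0], [0, 0, 0]], "turn": [[0, 0, 0], [0, 0, 0], [0, 0, 0]]}}

```text
clock: 9.2
tool_pos: [0.4526, 0.032, 0.1009]
eef_rot: [0.722, 0.691, 0.0, 0.001]
contact_force: [2.9, -4.1, 5.6]
opening: 0.1
finger_force: 30.0
```

>>> {"fn": "servo_tool", "kwargs": {"translation": [[0, 0, 0], [0, 0, 0], [0, 0, 0], [0, 0, 0]], "turn": [[0, 0, 0], [0, 0, 0], [0, 0, 0], [0, 0, 0]], "grip": 0.36}}

```text
clock: 9.7
tool_pos: [0.4514, 0.0327, 0.1005]
eef_rot: [0.722, 0.692, -0.0, -0.0]
contact_force: [0.3, -0.4, 1.3]
opening: 0.361
finger_force: 0.0
```

>>> {"fn": "servo_tool", "kwargs": {"translation": [[0, 0, -0.005], [0, 0, -0.01], [0, 0, -0.025], [0, 0, -0.04], [0, 0, -0.04], [0.015, 0.001, -0.02], [0.03, 0.003, 0], [0.045, 0.005, 0], [0.045, 0.005, 0], [0.045, 0.005, 0]], "turn": [[0, 0, 0], [0, 0, 0], [0, 0, 0], [0, 0, 0], [0, 0, 0], [0, 0, 0], [0, 0, 0], [0, 0, 0], [0, 0, 0], [0, 0, 0]]}}

```text
clock: 10.95
tool_pos: [0.4784, 0.2127, 0.2415]
eef_rot: [0.722, 0.692, 0.0, 0.0]
contact_force: [0.8, 0.0, -0.6]
opening: 0.364
finger_force: 0.0
```

>>> {"fn": "servo_tool", "kwargs": {"translation": [[0.025, 0.003, 0], [0.01, 0, 0], [0, 0, 0], [0, 0, 0]], "turn": [[0, 0, 0], [0, 0, 0], [0, 0, 0], [0, 0, 0]], "grip": 1}}

```text
clock: 11.45
tool_pos: [0.483, 0.2445, 0.2407]
eef_rot: [0.723, 0.691, -0.001, 0.0]
contact_force: [-0.2, -0.6, 0.0]
opening: 0.789
finger_force: 0.0
```

Run:
```python
from h import *
a=r.get_state(); s=snap('wrist','w2'); print(a['clock'],np.round(a['tool_pos'],4),a['eef_rot'].round(4),np.round(a['q'],2))
print((-s['R'].T@s['t']).round(4))
```

```text
11.45 [0.483  0.2445 0.2407] [ 7.228e-01  6.911e-01 -6.000e-04  5.000e-04] [-0.27  0.6  -0.46  1.81  0.36  0.81 -0.96]
[0.4868 0.3229 0.3862]
```

View pics/w2.png

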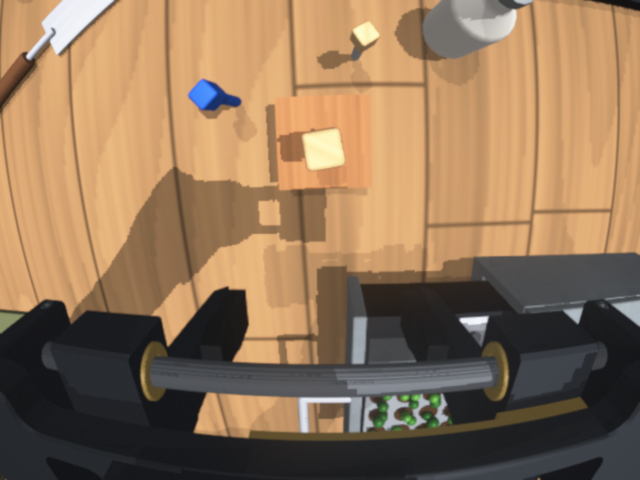

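The wrist view shows the pin's handle top centred at (323.5,149.5) with corners near (303,132), (340,128), (345,167) and (307,171), turned about 6°. The block's top spans roughly (276,96) to (371,188). The bottle and the small and blue pins are clear of the fingers.

Run:
```python
from h import *
s=load('wrist'); a=r.get_state()
c=[(303,132),(340,128),(345,167),(307,171)]
P=np.array([wat(s,u,v,.165) for u,v in c]); print(P.round(4).tolist(),P.mean(0),[np.linalg.norm(P[i]-P[i-1]).round(4) for i in range(4)])
print('yaw',np.degrees(np.arctan2(*(P[1]-P[0])[[1,0]])),np.degrees(np.arctan2(*(P[2]-P[3])[[1,0]])))
B=np.array([wat(s,u,v,.07) for u,v in [(276,97),(371,95),(371,187),(278,190)]]); print(B.round(4).tolist(),B.mean(0))
# height from two views: wrist ray vs top ray
t=load('top')
c1=-s['R'].T@s['t']; d1=ray(s,323.5,149.5); c2=-t['R'].T@t['t']; d2=t['R'].T@np.linalg.inv(t['mtx'])@[140.9,296.6,1]
k=np.linalg.lstsq(np.c_[d1,-d2],c2-c1,rcond=None)[0]; print(c1+k[0]*d1,c2+k[1]*d2)
T=Rn.from_quat(a['eef_rot']).as_matrix(); print('shift in tool axes',T.T@(P.mean(0)-a['tool_pos']))
```

```text
[[0.4742, 0.3188, 0.165], [0.496, 0.3202, 0.165], [0.4981, 0.2968, 0.165], [0.4754, 0.2953, 0.165]] [0.4859157  0.30777285 0.165     ] [np.float64(0.0235), np.float64(0.0219), np.float64(0.0235), np.float64(0.0228)]
yaw 3.662963200505498 3.608315846077142
[[0.4476, 0.3484, 0.07], [0.5271, 0.3466, 0.07], [0.5249, 0.2674, 0.07], [0.4444, 0.2683, 0.07]] [0.48599322 0.30766228 0.07      ]
[0.4857451  0.30746451 0.16042765] [0.48618068 0.30746546 0.16042548]
shift in tool axes [6.33415294e-02 3.57898521e-05 7.56589658e-02]
```

>>> {"fn": "servo_tool", "kwargs": {"translation": [[0.02, 0, 0], [0.025, 0, 0], [0.0183, 0, 0], [0, 0, 0], [0, 0, 0.02], [0, 0, 0.03], [0, 0, 0.03], [0, 0, 0.022], [0, 0, 0.01], [0, 0, 0.005]], "turn": [[0, 0, 0], [0, 0, 0], [0, 0, 0], [0, 0, -0.107], [0, 0, 0], [0, 0, 0], [0, 0, 0], [0, 0, 0], [0, 0, 0], [0, 0, 0]], "grip": 1}}

```text
clock: 12.75
tool_pos: [0.4857, 0.3101, 0.1235]
eef_rot: [0.684, 0.729, 0.0, 0.0]
contact_force: [-0.4, 0.4, 0.6]
opening: 0.996
finger_force: 0.0
```

>>> {"fn": "servo_tool", "kwargs": {"translation": [[0, 0, 0], [0, 0, 0]], "turn": [[0, 0, 0], [0, 0, 0]]}}

```text
clock: 13.0
tool_pos: [0.4861, 0.31, 0.1245]
eef_rot: [0.684, 0.729, 0.001, 0.0]
contact_force: [0.4, 0.4, 0.3]
opening: 0.999
finger_force: 0.0
```

>>> {"fn": "servo_tool", "kwargs": {"translation": [[-0.002, 0, 0.001], [0, 0, 0]], "turn": [[0, 0, 0], [0, 0, 0]]}}

```text
clock: 13.25
tool_pos: [0.486, 0.3072, 0.1229]
eef_rot: [0.684, 0.729, 0.0, 0.0]
contact_force: [0.7, 0.0, -0.3]
opening: 1.001
finger_force: 0.0
```

>>> {"fn": "servo_tool", "kwargs": {"translation": [[0, 0, 0], [0, 0, 0], [0, 0, 0], [0, 0, 0], [0, 0, 0], [0, 0, 0], [0, 0, 0], [0, 0, 0]], "turn": [[0, 0, 0], [0, 0, 0], [0, 0, 0], [0, 0, 0], [0, 0, 0], [0, 0, 0], [0, 0, 0], [0, 0, 0]], "grip": 0, "grip_force": 40}}

```text
clock: 14.25
tool_pos: [0.4857, 0.3076, 0.1227]
eef_rot: [0.684, 0.729, -0.0, 0.0]
contact_force: [0.2, -0.4, 0.7]
opening: 0.269
finger_force: 39.1
```

>>> {"fn": "servo_tool", "kwargs": {"translation": [[0, 0, -0.004], [0, 0, -0.008], [0, 0, -0.015], [0, 0, -0.02], [0, 0, -0.025], [0, 0, -0.03], [0, 0, -0.03], [0, 0, -0.028], [0, 0, -0.012], [0, 0, -0.004]], "turn": [[0, 0, 0], [0, 0, 0], [0, 0, 0], [0, 0, 0], [0, 0, 0], [0, 0, 0], [0, 0, 0], [0, 0, 0], [0, 0, 0], [0, 0, 0]]}}

```text
clock: 15.5
tool_pos: [0.4858, 0.3076, 0.2993]
eef_rot: [0.684, 0.729, 0.0, 0.0]
contact_force: [-0.0, -0.1, -2.3]
opening: 0.273
finger_force: 39.1
```

>>> {"fn": "servo_tool", "kwargs": {"translation": [[0, 0, 0], [0, 0, 0]], "turn": [[0, 0, 0.053], [0, 0, 0.054]]}}

```text
clock: 15.75
tool_pos: [0.4853, 0.307, 0.2976]
eef_rot: [0.723, 0.691, -0.001, -0.0]
contact_force: [-0.1, 0.1, -2.3]
opening: 0.273
finger_force: 39.1
```

Run:
```python
from h import *
a=r.get_state(); print(a['clock'],np.round(a['tool_pos'],4),a['eef_rot'].round(4),np.round(a['q'],2),a['opening'],a['contact_force'])
w=snap('wrist'); s=snap('scene'); t=snap('top')
def crop(a,u,v,w,h): return cv2.resize(a['img'][v:v+h,u:u+w,::-1],(400,600 if h>w else 300),interpolation=cv2.INTER_CUBIC)
p=a['tool_pos']; q=s['mtx']@(s['R']@(p+[0,0,-.05])+s['t']); u,v=(q[:2]/q[2]).astype(int); print('scene crop',u-50,v-75)
cv2.imwrite('pics/c3.png',np.hstack([crop(s,u-50,v-75,100,150),np.vstack([crop(w,200,150,240,180),crop(w,200,0,240,180)])]))
```

```text
15.75 [0.4853 0.307  0.2976] [ 7.227e-01  6.911e-01 -1.200e-03 -1.000e-04] [-0.36  0.58 -0.49  1.64  0.31  1.   -0.99] 0.27252156207445233 [-0.08826025  0.12589767 -2.29340031]
scene crop 417 181
```

View pics/c3.png

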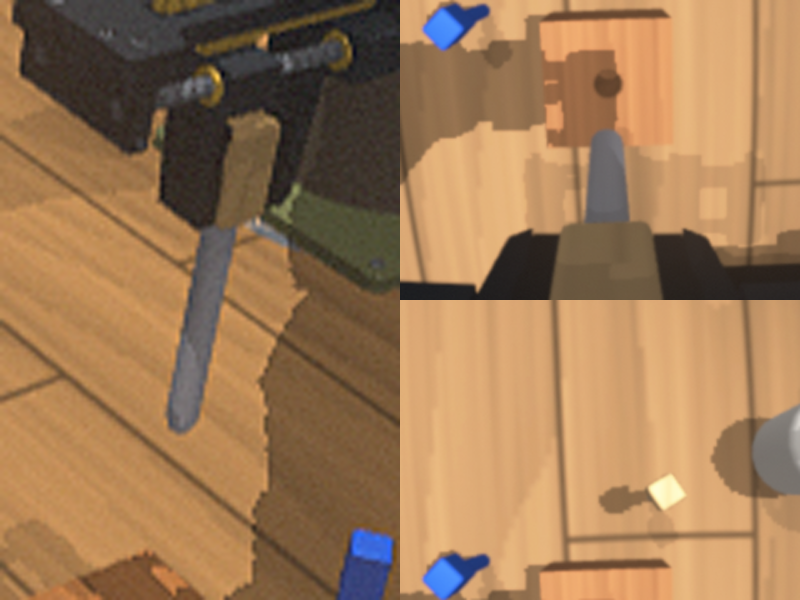

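The pin is held and hangs almost straight. In the wrist crop the rod runs from (607,222) up to the tip's far edge at (606,128). In the scene crop it runs from (218,232) to the tip's end at (182,432). I'll compare this with an upright pin at the TCP.

```bash
cat >> h.py <<'E'
def wproj(s,X):
    c=s['R']@X+s['t']; th=np.arctan2(np.hypot(c[0],c[1]),c[2]); k=th/np.hypot(c[0],c[1]); return s['mtx'][:2,:2]@(c[:2]*k)+s['mtx'][:2,2]
def proj(s,X):
    q=s['mtx']@(s['R']@X+s['t']); return q[:2]/q[2]
E
python3 - <<'E'
from h import *
a=r.get_state(); w=load('wrist'); s=load('scene'); p=np.array(a['tool_pos']); T=Rn.from_quat(a['eef_rot']).as_matrix()
W=lambda c:np.array(((c-np.array([400,0])+.5)*.6-.5)+[200,150]); S=lambda c:(np.array(c)+.5)*.25-.5+[417,181]
for nm,d in(('rodtop',-.0025),('tip',.1125)):
    X=p+T@[0,0,d]; print(nm,X.round(4),'wrist',wproj(w,X).round(1),'scene',proj(s,X).round(1), 'scale y/mm', (wproj(w,X+[0,.001,0])-wproj(w,X)).round(2),'z/mm',(wproj(w,X-[0,0,.001])-wproj(w,X)).round(2))
print('obs wrist tip far edge',W(np.array([606,128])),'rodtop',W(np.array([607,222])),'scene tip',S([181,428]),'rodtop',S([218,232]))
X=p+T@[0,0,.1125]; 
for e in((0,.0045,0),(0,.007,.007)): print(wproj(w,X+np.array(e)))
for e in((.001,0,0),(0,.001,0),(0,0,.001)): print(e,(proj(s,X+np.array(e))-proj(s,X)).round(2))
# hole in block centre, observed (607,83) at z=.07
u,v=W(np.array([607,83])); print('block hole',wat(w,u,v,.07))
E
```

```text
rodtop [0.4854 0.3072 0.3003] wrist [323.4 310.5] scene [473.  230.1] scale y/mm [-0.1  -2.01] z/mm [ 0.01 -1.09]
tip [0.4852 0.307  0.1853] wrist [323.8 233.9] scene [461.6 286.7] scale y/mm [-0.06 -1.32] z/mm [ 0.  -0.4]
obs wrist tip far edge [323.4 226.6] rodtop [324. 283.] scene tip [461.875 287.625] rodtop [471.125 238.625]
[323.48276126 227.94493021]
[323.29076463 227.27437106]
(0.001, 0, 0) [-0.44  0.17]
(0, 0.001, 0) [0.4  0.32]
(0, 0, 0.001) [ 0.09 -0.46]
block hole [0.48520271 0.30862527 0.07      ]
```

>>> {"fn": "servo_tool", "kwargs": {"translation": [[-0.015, 0.012, 0], [-0.03, 0.024, 0], [-0.035, 0.029, 0], [-0.035, 0.029, 0], [-0.03, 0.024, 0], [-0.02, 0.016, 0], [-0.009, 0.008, 0], [0, 0, 0], [0, 0, 0], [0, 0, 0]], "turn": [[0, 0, 0], [0, 0, 0], [0, 0, 0], [0, 0, 0], [0, 0, 0], [0, 0, 0], [0, 0, 0], [0, 0, 0], [0, 0, 0], [0, 0, 0]]}}

```text
clock: 17.15
tool_pos: [0.6195, 0.1291, 0.2989]
eef_rot: [0.721, 0.693, 0.0, -0.0]
contact_force: [-0.0, -0.0, -2.1]
opening: 0.268
finger_force: 39.1
```

Run:
```python
from h import *
a=r.get_state(); print(a['clock'],np.round(a['tool_pos'],4),a['eef_rot'].round(4),np.round(a['q'],2),a['opening'])
w=snap('wrist'); s=snap('scene'); p=np.array(a['tool_pos']); T=Rn.from_quat(a['eef_rot']).as_matrix(); X=p+T@[0,0,.1125]
print('tip',X,wproj(w,X),proj(s,X),'eye',wproj(w,np.array([.6195,.1267,.158])),proj(s,np.array([.6195,.1267,.158])))
c=w['img'][170:270,257:390,::-1]; d=s['img'][200:300,275:408,::-1]
f=lambda x:cv2.resize(x,(798,600),interpolation=cv2.INTER_CUBIC)
cv2.imwrite('pics/c4.png',cv2.resize(np.vstack([c,d]),None,fx=3,fy=3,interpolation=cv2.INTER_CUBIC))
```

```text
17.15 [0.6195 0.1291 0.2989] [ 7.213e-01  6.926e-01  1.000e-04 -2.000e-04] [-0.02  0.67 -0.48  1.45  0.33  1.1  -0.6 ] 0.26835528349491333
tip [0.61951888 0.12916556 0.18638428] [323.57225509 234.07113901] [339.98628355 255.28162524] eye [323.72858072 226.75840935] [338.63809656 267.08702382]
```

View pics/c4.png

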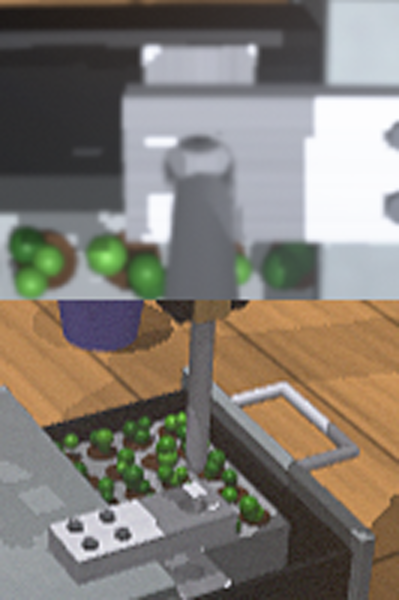

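The wrist crop shows the rod tip at (203,176) and the upper hole's rim from column 163 to 233, with its top at row 135. The tip is therefore about 1 mm too far along +y tool and 1.5 mm along +x tool. In the scene crop the lug lies below the strap, near (200,570). I'll correct and lower the pin into the upper eye.

>>> {"fn": "servo_tool", "kwargs": {"translation": [[-0.0017, -0.0009, 0], [0, 0, 0.006], [0, 0, 0.008], [0, 0, 0.006], [0, 0, 0.004], [0, 0, 0]], "turn": [[0, 0, 0], [0, 0, 0], [0, 0, 0], [0, 0, 0], [0, 0, 0], [0, 0, 0]]}}

```text
clock: 18.0
tool_pos: [0.619, 0.126, 0.2743]
eef_rot: [0.722, 0.692, -0.0, -0.0]
contact_force: [0.4, -0.1, -1.3]
opening: 0.267
finger_force: 39.1
```

>>> {"fn": "servo_tool", "kwargs": {"translation": [[0, 0, 0.003], [0, 0, 0.003], [0, 0, 0.003], [0, 0, 0]], "turn": [[0, 0, 0], [0, 0, 0], [0, 0, 0], [0, 0, 0]]}}

```text
clock: 18.5
tool_pos: [0.619, 0.1259, 0.2654]
eef_rot: [0.722, 0.692, -0.0, -0.0]
contact_force: [0.9, 0.4, -1.9]
opening: 0.273
finger_force: 39.1
```

>>> {"fn": "servo_tool", "kwargs": {"translation": [[0, 0, 0.003], [0, 0, 0.003], [0, 0, 0.003], [0, 0, 0]], "turn": [[0, 0, 0], [0, 0, 0], [0, 0, 0], [0, 0, 0]]}}

```text
clock: 19.0
tool_pos: [0.619, 0.1259, 0.2563]
eef_rot: [0.722, 0.692, -0.0, -0.0]
contact_force: [-0.2, -0.5, -1.9]
opening: 0.275
finger_force: 39.1
```

>>> {"fn": "servo_tool", "kwargs": {"translation": [[0, 0, 0.004], [0, 0, 0.004], [0, 0, 0.004], [0, 0, 0.004], [0, 0, 0]], "turn": [[0, 0, 0], [0, 0, 0], [0, 0, 0], [0, 0, 0], [0, 0, 0]]}}

```text
clock: 19.62
tool_pos: [0.619, 0.1259, 0.2402]
eef_rot: [0.722, 0.692, -0.0, -0.0]
contact_force: [1.2, -0.1, -2.5]
opening: 0.269
finger_force: 39.1
```

Run:
```python
from h import *
for i in range(2):
    a=r.get_state(); print(a['clock'],np.round(a['tool_pos'],4),np.round(a['contact_force'],2),np.round(a['moment'],3)); w=snap('wrist'); s=snap('scene')
c=w['img'][170:270,257:390,::-1]; d=s['img'][220:320,275:408,::-1]
cv2.imwrite('pics/c5.png',np.hstack([cv2.resize(x,(400,300),interpolation=cv2.INTER_CUBIC) for x in(c,d)]))
```

```text
19.625 [0.619  0.1259 0.2402] [ 1.23 -0.09 -2.49] [-0.047 -0.102  0.053]
19.725 [0.6193 0.1261 0.2407] [ 1.4   0.24 -2.35] [ 0.027 -0.097 -0.02 ]
```

View pics/c5.png

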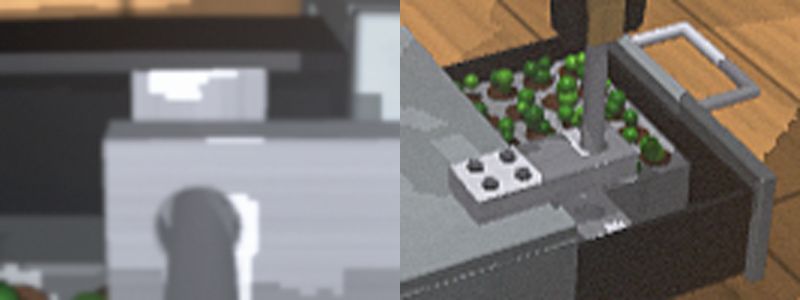

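The pin is inside the upper eye (rod at columns 165–238 within the hole's 155–243 in the left crop), and forces are small. Continuing slowly toward the lower eye.

>>> {"fn": "servo_tool", "kwargs": {"translation": [[0, 0, 0.004], [0, 0, 0.004], [0, 0, 0.004], [0, 0, 0.003], [0, 0, 0]], "turn": [[0, 0, 0], [0, 0, 0], [0, 0, 0], [0, 0, 0], [0, 0, 0]]}}

```text
clock: 20.45
tool_pos: [0.619, 0.126, 0.2253]
eef_rot: [0.722, 0.692, -0.0, -0.0]
contact_force: [0.5, -1.1, -2.2]
opening: 0.271
finger_force: 39.1
```

>>> {"fn": "servo_tool", "kwargs": {"translation": [[0, 0, 0.002], [0, 0, 0.002], [0, 0, 0.002], [0, 0, 0.002], [0, 0, 0]], "turn": [[0, 0, 0], [0, 0, 0], [0, 0, 0], [0, 0, 0], [0, 0, 0]]}}

```text
clock: 21.08
tool_pos: [0.6191, 0.1259, 0.2175]
eef_rot: [0.722, 0.692, -0.0, -0.0]
contact_force: [0.0, -0.0, -1.4]
opening: 0.266
finger_force: 39.1
```

>>> {"fn": "servo_tool", "kwargs": {"translation": [[0, 0, 0.002], [0, 0, 0.002], [0, 0, 0.002], [0, 0, 0]], "turn": [[0, 0, 0], [0, 0, 0], [0, 0, 0], [0, 0, 0]]}}

```text
clock: 21.58
tool_pos: [0.6191, 0.1259, 0.2115]
eef_rot: [0.722, 0.692, -0.0, -0.0]
contact_force: [0.1, -0.3, -0.9]
opening: 0.271
finger_force: 39.1
```

>>> {"fn": "servo_tool", "kwargs": {"translation": [[0, 0, 0.002], [0, 0, 0.002], [0, 0, 0.002], [0, 0, 0]], "turn": [[0, 0, 0], [0, 0, 0], [0, 0, 0], [0, 0, 0]]}}

```text
clock: 22.08
tool_pos: [0.6191, 0.1259, 0.2055]
eef_rot: [0.722, 0.692, -0.0, -0.0]
contact_force: [1.0, -0.4, -2.9]
opening: 0.275
finger_force: 39.1
```

>>> {"fn": "servo_tool", "kwargs": {"translation": [[0, 0, 0.003], [0, 0, 0.003], [0, 0, 0.003], [0, 0, 0.003], [0, 0, 0.003], [0, 0, 0.003], [0, 0, 0.002], [0, 0, 0], [0, 0, 0], [0, 0, 0]], "turn": [[0, 0, 0], [0, 0, 0], [0, 0, 0], [0, 0, 0], [0, 0, 0], [0, 0, 0], [0, 0, 0], [0, 0, 0], [0, 0, 0], [0, 0, 0]]}}

```text
clock: 23.32
tool_pos: [0.6193, 0.1261, 0.1858]
eef_rot: [0.722, 0.692, 0.0, 0.0]
contact_force: [-0.5, -0.3, -2.4]
opening: 0.269
finger_force: 39.1
```

Run:
```python
from h import *
a=r.get_state(); print(a['clock'],np.round(a['tool_pos'],4),np.round(a['contact_force'],2),np.round(a['moment'],3),a['opening'])
s=snap('scene'); t=snap('top')
cv2.imwrite('pics/c6.png',np.hstack([cv2.resize(s['img'][220:330,260:380,::-1],(400,367),interpolation=cv2.INTER_CUBIC),cv2.resize(t['img'][180:470,60:376,::-1],(400,367))]))
```

```text
23.325 [0.6193 0.1261 0.1858] [-0.54 -0.28 -2.45] [-0.022 -0.053 -0.011] 0.26941503829206526
```

View pics/c6.png

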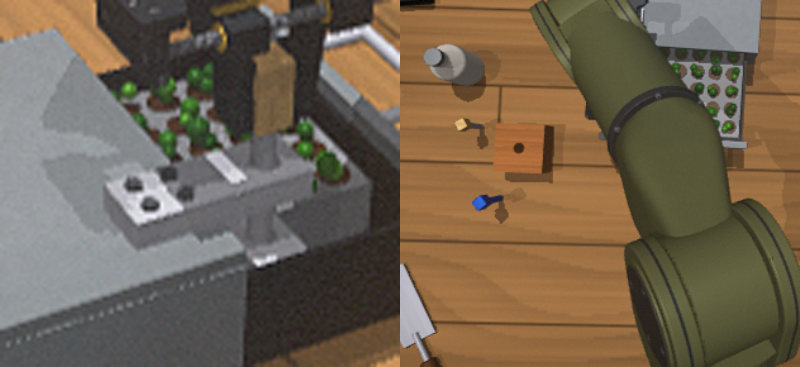

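The left crop shows the rod passing through the strap (265,160) and on into the lug (265,230), with the handle clear above the strap. Force is steady at about the pin's weight. The right crop shows the bottle and the spare pins where they were. Handing in.

```bash
python3 -c "
from plant import r
print(r.finish_job())"
```

```text
the job is handed in; nothing more can be done
None
```

The job is handed in at about 23 s: the tray is out at its stop, and the pin is through both eyes and still held, tip about 16 mm below the lower eye and handle about 25 mm above the upper one by the arm's readings; the bottle stood where it was in the last picture, and the pots, out of that crop, were never approached.

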